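# Load a guide rod into its bearing housing

### The arm

A 7-joint arm with a two-finger parallel gripper is mounted at the origin on the work surface. World frame = base frame: x ahead of the robot, y to its left, z up, the work surface at z = 0. Lengths are in m, angles in degrees, forces in N, time in s.
With the tool pointing down it reaches from about 0.425 to 1.025 m from the base axis. Payload 9.4 kg.
Tool frame: the origin (TCP) lies at the very end of the fingers, on their centre line; the grasp point (between the pads) lies arm.pinch_z behind it (arm.pinch_z is the distance from the TCP to the grasp point, in m); z points along the fingers, y is the direction in which the jaws open and shut (so a half turn about z gives the same grasp; the last joint's range is limited). The gripper opens to 85 mm and grips with 20 to 120 N. Pads are 22 mm wide; open, the fingers measure 114 mm over their backs; the gripper's body (76 mm by 85 mm) begins 54 mm behind the grasp point. The pads swing forward as they close: fully open they stand 13 mm farther back than shut.
Start: joints at [71.752, 34.337, -0.143, 91.639, 0.103, 54.024, -4.572], TCP at [0.174, -0.704, 0.231] pointing down, gripper open.
Joint ranges: [-147.43, 147.43], [-19.82, 112.94], [-74.19, 73.91], [6.32, 146.72], [-59.91, 239.91], [6.04, 106.73], [-150.56, 150.56]. Speed limits (degrees/s): [127.2, 127.2, 172.46, 172.46, 180, 180, 180].

### API

Orientations are given as [roll, pitch, yaw] about the fixed x, y, z axes, in that order (R = Rz(yaw) Ry(pitch) Rx(roll)).
In Python, from workcell import arm gives the robot as it stands.
- The arm moves only by the tool arm_command, never from a script. Its argument "increments" is a list of rows, each a list of 5 numbers: the closure, from -1 (fully open) to 1 (shut), then the shift along the tool's x, y, z in mm, then the turn about the tool's z in degrees. A call has 1 to 20 rows; each row is the pose to reach, as a shift and turn from the pose commanded when the call began, along the tool's axes at that moment; what a row does not reach only later rows make up. A row lasts 1/8 s, in which the tool goes at most 62.5 mm and 10.7 degrees, less where a joint would pass 70% of its speed; a pose out of reach is approached as far as the arm can. A call with a gripper value outside its range is refused whole. The fingers move at their own pace and stop on an object; "force" is the grip in N (left out, the last holds). Time passes only in rows, so rows that repeat a pose let the fingers close. It gives the time, the measured TCP pose, the force and the opening at its end, in the units of the state.
- arm.get_state(): the state, without advancing time (a new reading comes with each control period).
- arm.read_camera(name): name is "scene" or "top" or "wrist"; returns a dict with "image" (480x640x3 uint8, red, green, blue), "mtx" (3x3 intrinsics, pixels), "D" ([k1, k2, p1, p2, k3] as OpenCV has them; the pictures are not rectified), "R" (3x3) and "t" (3): a world point X has camera coordinates R X + t; the wrist camera has in their place "mount" (4x4, takes a point from camera to tool coordinates, whose origin is the TCP and whose axes are the flange's). Camera axes: x right, y down, z forward; pixel columns grow to the right and rows downward; lengths in m; the calibration is good to about 2 mm. A picture is of the moment at which its call begins: read the wrist's pose just before it. There is no depth.
- arm.hand_in(): hands the job in, once; it reports no verdict.
Trained networks look in a picture, given as the dict that the camera call returned (one of the last four; its "shot" number tells which), for a name from the list of things; names that differ only in an ending like _2 or _b are one class to them, and where a whole thing is asked for, a point or a joint stands for the part that bears it (a point fixed in the world has none). Each returns a list of dicts, best first, with "confidence" (0 to 1); they miss things now and then, are a little off and sometimes report something else, mostly with a low value. They report only what shows in the picture. A call takes as long as a camera call.
- arm.regions_of(thing, picture): "region" (480x640 bool, what is visible of it) and "centre" ([column, row] in pixels, amid what is visible of it).
The state is a dict: "time_s": time; "joint_positions": joint angles; "joint_vel": joint speeds; "joint_efforts": joint torques, N m; "eef_pos": TCP position; "orientation": TCP orientation; "ft_force": force on the tool from outside, world axes, zero at the start; "moment": the same for the moment, N m; "finger_gap": finger opening in m.
Only numpy, scipy, OpenCV 4.12 (cv2) and the standard library are available. Lean on these libraries where they do the work, as an engineer would, in place of code of your own. Each camera call takes 0.05 s, during which the arm holds its last target.

### The job

Fit the steel guide rod, tapered nose first, into the long bore of the blue bearing housing: hold it about its middle, slide it partway in and let it go, then take a fresh hold near its red-banded tail and push it gently on until it beds on the soft stop hidden inside, which calls for a push of about 15 N; leave it there, let go. Never bear on the housing with more than about 25 N, be it pushing or jamming sideways, and leave the wrench, the tape and the bin alone.

Things in the scene. Friction and masses are not known exactly. Their poses are not given: they have to be found in the camera images.
- rod: Steel guide rod (tube), 16 mm diameter, 250 mm long, 0.24 to 0.35 kg, loose. Origin at mid-length on its axis; x runs along the axis to the nose, whose last 12 mm taper to 8 mm. The last 12 mm at the other end, the tail, are red. Starts level in the rest, axis 60 mm above the table. Let go partway in the bore, its tail sags up to about 10 mm: lift it level again before pushing on.
- rod_tip (a point): Centre of the flat 8 mm end of the rod's nose, 125 mm from its middle, on the axis; axes as the rod's.
- housing: Blue bearing housing, fixed to the table: body 230 mm long, 70 mm wide, top 88 mm above the table, on a foot plate 260 x 110 x 12 mm. Origin at the middle of its underside; x runs along it, away from the bore's mouth, z up. The bore runs level along x, 60 mm above the table, 18 mm wide (1 mm play around the rod), closed at the far end.
- bore_mouth (a point): Centre of the bore's open mouth in the housing's brass-bushed end face, on the bore axis, 115 mm from the housing's middle; x points into the bore. The mouth flares from 18 mm to 32 mm over the first 10 mm. Hidden inside is the soft stop: its face lies somewhere between 145 and 190 mm deep, differing each time and not measured, so it must be felt.
- soft_stop (a joint): How far the hidden soft stop has been pushed in by the rod, in m: 0 untouched, 0.010 at its hard end. It starts to give at 7 N and stiffens by 2 N per mm (15 N sinks it 4 mm, 22 N 7.5 mm); sunk up to about 4 mm it stays as left, from deeper it creeps back to about 4 mm when let go. Friction of the rod in the bore (1 to 3 N) comes on top.
- rest: Pale wooden rest fixed to the table, foot 220 x 60 x 10 mm, with two V posts, 22 mm long and about 66 mm tall, 85 mm either side of its middle, that carry the rod, which can be gripped between them. Origin at the middle of its underside, x along the rod.
- wrench: Loose steel wrench, 200 mm long, lying flat; a bystander. Origin on its underside.
- tape: Loose roll of brown tape, 90 mm across, 25 mm tall; a bystander. Origin at the middle of its underside.
- bin: Loose open blue plastic parts bin, 130 x 100 x 60 mm; a bystander. Origin at the middle of its underside.

How it is judged:
By the outcome, as a careful person would: the job done as asked, in the order asked, and still so for the second after the job is handed in, with the robot touching nothing.
It also fails if it takes over 67 s, if anything falls off the work surface, if the arm or the gripper's body presses on something with over 40 N, if the wrist force passes 120 N, or if a joint passes its speed limit or range.

## Working session

There is one attempt and no reset: what is moved stays moved. The work goes in short steps, Python scripts to look and compute and a tool call to move; the robot and the scene stay as the last step left them, time stands still between calls to the robot, and variables do not carry over. Pictures are saved under pics/ and viewed, and the job is handed in when it is done.

Besides the shell and the picture viewer there is one more tool, called by a JSON object that holds its "name" and its "arguments". arm_command: Moves the arm, as the interface text tells. Its arguments: {"type":"object","properties":{"increments":{"type":"array","items":{"type":"array","items":{"type":"number"}}},"force":{"type":"number"}},"required":["increments"]}

```bash
ls; mkdir -p pics; python3 - <<'E'
from workcell import arm
import cv2
s=arm.get_state();print(s);print(arm.pinch_z)
for n in ("scene","top","wrist"):
    p=arm.read_camera(n);cv2.imwrite(f"pics/{n}0.png",p["image"][:,:,::-1])
    print(n,{k:v for k,v in p.items() if k!="image"})
E
```

```text
pics
{'time_s': 0.0, 'joint_positions': array([71.75075885, 34.3844922 , -0.14494755, 91.68047924,  0.10161003,
       54.02541674, -4.57012526]), 'joint_vel': array([ 0.04853473, -0.00760481, -0.01318516,  0.06423835,  0.0100756 ,
       -0.04775916, -0.04980707]), 'joint_efforts': array([-6.83391791e-04, -7.76442146e+01,  1.56437695e+00, -2.58005315e+01,
        1.22585124e-02,  8.91158968e-03, -3.69199540e-06]), 'eef_pos': array([ 0.17347611, -0.70344836,  0.23042028]), 'orientation': array([-1.79910049e+02,  7.46939890e-03,  1.38585599e+01]), 'ft_force': array([ 0.02784708, -0.50694816, -0.88041215]), 'moment': array([ 0.0046326 , -0.00127127, -0.02633073]), 'finger_gap': 0.08543789910644428}
0.0187
scene {'mtx': array([[594.38839072,   0.        , 313.67933323],
       [  0.        , 594.38839072, 233.71180475],
       [  0.        ,   0.        ,   1.        ]]), 'D': array([-0.04192639,  0.        ,  0.        ,  0.        ,  0.        ]), 'R': array([[ 0.19209191,  0.98133466,  0.0091095 ],
       [ 0.65902795, -0.12211269, -0.74213924],
       [-0.72717458,  0.14856236, -0.6
[... 446 characters left out ...]
.01878878, -0.97963669]]), 't': array([-0.00897455,  0.59437187,  0.86169633]), 'shot': 2}
wrist {'mtx': array([[401.6573386 ,   0.        , 324.37744214],
       [  0.        , 401.6573386 , 236.77821592],
       [  0.        ,   0.        ,   1.        ]]), 'D': array([-0.07983403,  0.        ,  0.        ,  0.        ,  0.        ]), 'mount': array([[-2.92732248e-04, -9.64634524e-01, -2.63590875e-01,
         6.63822529e-02],
       [ 9.99999895e-01, -3.75038520e-04,  2.61932010e-04,
         4.55586875e-04],
       [-3.51525391e-04, -2.63590771e-01,  9.64634533e-01,
        -1.41939306e-01],
       [ 0.00000000e+00,  0.00000000e+00,  0.00000000e+00,
         1.00000000e+00]]), 'shot': 3}
```

View pics/scene0.png

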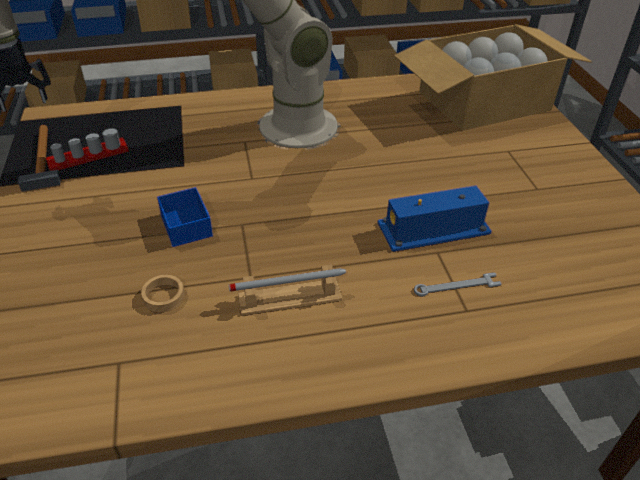

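View pics/top0.png

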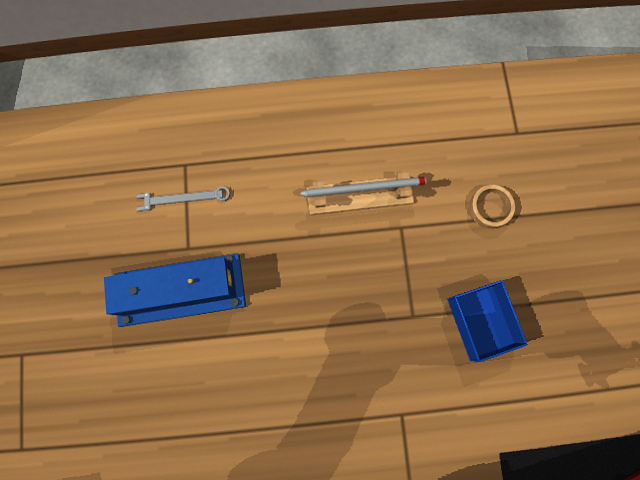

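View pics/wrist0.png

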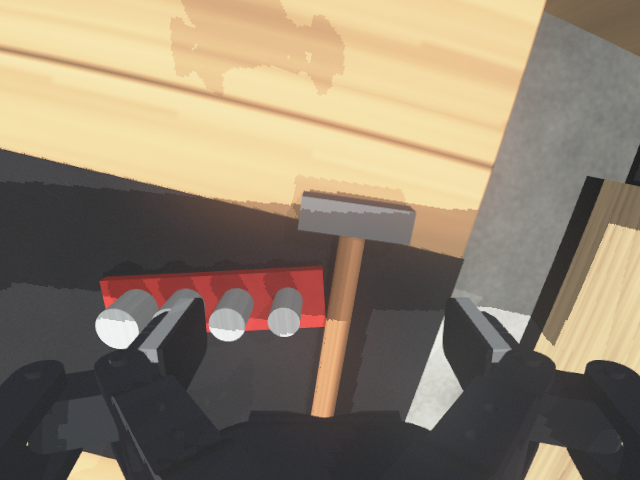

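The scene view shows the rod with its red tail at (234,287) and nose at (346,271). The housing is on the right with its brass mouth at (392,218). In the top view the nose is at (302,194), the tail at (425,181) and the mouth end at (235,275). Next I'll fit model silhouettes to the detected regions.

```bash
cat > h.py <<'E'
import numpy as np, cv2
from scipy.spatial.transform import Rotation as Ro
from scipy.optimize import minimize
def cam_ext(p,st=None):
    if 'R' in p: return p['R'],p['t']
    T=np.eye(4);T[:3,:3]=Ro.from_euler('xyz',st['orientation'],degrees=True).as_matrix();T[:3,3]=st['eef_pos']
    C=np.linalg.inv(T@p['mount']);return C[:3,:3],C[:3,3]
def proj(X,p,ext):
    R,t=ext;return cv2.projectPoints(np.asarray(X,float).reshape(-1,3),cv2.Rodrigues(R)[0],t,p['mtx'],p['D'])[0].reshape(-1,2)
def ray(px,p,ext,z):
    R,t=ext;u=cv2.undistortPoints(np.asarray(px,float).reshape(-1,1,2),p['mtx'],p['D']).reshape(-1,2)
    d=np.c_[u,np.ones(len(u))]@R;c=-R.T@t
    return c+d*((z-c[2])/d[:,2])[:,None]
def box(lx,ly,z0,z1,q):
    x,y,a=q;c,s=np.cos(a),np.sin(a)
    return np.array([[x+c*i*lx/2-s*j*ly/2,y+s*i*lx/2+c*j*ly/2,z] for i in(-1,1) for j in(-1,1) for z in(z0,z1)])
def housing(q): return [box(.23,.07,0,.088,q),box(.26,.11,0,.012,q)]
def rod(q,z=.06):
    x,y,a=q[:3];d=np.array([np.cos(a),np.sin(a),0]);n=np.array([-d[1],d[0],0]);k=np.array([0,0,1])
    th=np.linspace(0,2*np.pi,24)
    ring=lambda s,r:np.array([[x,y,z]+s*d+r*(np.cos(t)*n+np.sin(t)*k) for t in th])
    return [np.vstack([ring(-.125,.008),ring(.113,.008),ring(.125,.004)])]
S=4
def mask(parts,p,ext):
    m=np.zeros((480,640),np.uint8)
    for X in parts:
        h=cv2.convexHull(proj(X,p,ext).astype(np.float32))
        cv2.fillConvexPoly(m,np.round(h*16).astype(np.int32),255,cv2.LINE_AA,4)
    return m.astype(np.float32)/255
def fit(model,q0,obs):
    # obs: list of (region,p,ext)
    B=[cv2.GaussianBlur(r.astype(np.float32),(0,0),1.5) for r,_,_ in obs]
    def cost(v):
        q=np.array(q0)+np.array(v)*[.01,.01,.05]
        return sum(((cv2.GaussianBlur(mask(model(q),p,e),(0,0),1.5)-b)**2).sum()/b.sum() for b,(r,p,e) in zip(B,obs))
    best=None
    r=minimize(cost,[0,0,0],method='Nelder-Mead',options=dict(initial_simplex=[[-.7,-.7,-.5],[1,0,0],[0,1,0],[0,0,1]],xatol=1e-3,fatol=1e-6))
    r=minimize(cost,r.x,method='Nelder-Mead',options=dict(xatol=1e-3,fatol=1e-6))
    return np.array(q0)+r.x*[.01,.01,.05],r.fun
E
python3 - <<'E'
from workcell import arm
from h import *
ps=[arm.read_camera("scene"),arm.read_camera("top")]
O={}
for th,z in(("rod",.06),("housing",.05)):
    O[th]=[]
    for p in ps:
        r=arm.regions_of(th,p)
        print(th,[(a['confidence'],a['centre'],a['region'].sum()) for a in r], ray([r[0]['centre']],p,cam_ext(p),z))
        O[th].append((r[0]['region'],p,cam_ext(p)))
import pickle;pickle.dump(O,open('o.pkl','wb'))
p=ps[1];e=cam_ext(p)
a,b=ray([[302,194],[425,181]],p,e,.06);print(a,b,np.linalg.norm(a-b))
q0=[*((a+b)/2)[:2],np.arctan2(*(a-b)[:2][::-1])]
for o in (O['rod'],O['rod'][:1],O['rod'][1:]): print('rod',fit(rod,q0,o))
c=ray([O['housing'] and arm.regions_of("housing",p)[0]['centre']],p,e,.07)[0]
for o in (O['housing'],O['housing'][:1],O['housing'][1:]): print('hou',fit(housing,[c[0],c[1],q0[2]],o))
for th in ("wrench","tape","bin","rest"):
    r=arm.regions_of(th,p); print(th,[ (a['confidence'],ray([a['centre']],p,e,.02)[0].round(3)) for a in r[:2]])
E
```

```text
rod [(0.89, [287.5, 278.4], np.int64(895))] [[ 0.68746637 -0.14292501  0.06      ]]Traceback (most recent call last):
  File "<stdin>", line 9, in <module>
IndexError: list index out of range
```

```bash
cat > m.py <<'E'
from workcell import arm
from h import *
ps=[arm.read_camera("scene"),arm.read_camera("top")]
O={}
for th,z in(("rod",.06),("housing",.05),("rest",.03)):
    O[th]=[]
    for p in ps:
        r=arm.regions_of(th,p)
        print(th,p['shot'],[(a['confidence'],a['centre'],a['region'].sum()) for a in r], ray([r[0]['centre']],p,cam_ext(p),z) if r else '')
        if r:O[th].append((r[0]['region'],p,cam_ext(p)))
p=ps[1];e=cam_ext(p)
a,b=ray([[302,194],[425,181]],p,e,.06);print(a,b,np.linalg.norm(a-b))
q0=[*((a+b)/2)[:2],np.arctan2(*(a-b)[:2][::-1])]
for o in [O['rod']]+[[x] for x in O['rod']]: print('rod',fit(rod,q0,o))
c=ray([[175,285]],p,e,.06)[0]
for o in [O['housing']]+[[x] for x in O['housing']]: print('hou',fit(housing,[c[0],c[1],q0[2]],o))
for th in ("wrench","tape","bin"):
    r=arm.regions_of(th,p); print(th,[ (a['confidence'],ray([a['centre']],p,e,.02)[0].round(3)) for a in r[:2]])
E
python3 m.py
```

```text
rod 6 [(0.74, [285.2, 279.5], np.int64(855))] [[ 0.68973893 -0.14821456  0.06      ]]
rod 7 [] 
housing 6 [(0.62, [434.5, 217.5], np.int64(5179))] [[0.54403282 0.23753101 0.05      ]]
housing 7 [(0.93, [175.4, 291.0], np.int64(7338)), (0.62, [177.2, 194.4], np.int64(834))] [[0.51993454 0.23998774 0.05      ]]
rest 6 [(0.74, [289.8, 297.0], np.int64(2344))] [[ 0.71366535 -0.14286785  0.03      ]]
rest 7 [(0.94, [359.3, 200.9], np.int64(2416))] [[ 0.66952096 -0.13535281  0.03      ]]
[ 0.68645075 -0.02122818  0.06      ] [ 0.68920859 -0.26795924  0.06      ] 0.24674646622857344
rod (array([ 0.68854582, -0.14331004,  1.58480523]), np.float64(0.03220029175281525))
rod (array([ 0.68854582, -0.14331004,  1.58480523]), np.float64(0.03220029175281525))
hou (array([0.5273121 , 0.2479022 , 1.63816502]), np.float64(0.027684878557920456))
hou (array([0.52550505, 0.24980437, 1.64274756]), np.float64(0.01534628588706255))
hou (array([0.52743783, 0.24683076, 1.63737658]), np.float64(0.009402397088706493))
wrench [(0.96, array([0.719, 0.243, 0.02 ])), (0.28, array([ 0.401, -0.362,  0.02 ]))]
tape [(0.69, array([ 0.653, -0.428,  0.02 ])), (0.57, array([ 0.399, -0.362,  0.02 ]))]
bin [(0.78, array([ 0.403, -0.364,  0.02 ]))]
```

```bash
cat > g.py <<'E'
import sys
from workcell import arm
from h import *
x,y,z,yaw=map(float,sys.argv[1:5])
s=arm.get_state();R=Ro.from_euler('xyz',s['orientation'],degrees=True).as_matrix()
d=R.T@(np.array([x,y,z])-s['eef_pos'])*1000
dy=(yaw-s['orientation'][2]+180)%360-180
print('t',s['time_s'],'shift',d.round(1),'turn',round(-dy,2),'F',s['ft_force'].round(2),'M',s['moment'].round(2),'gap',s['finger_gap'],'pos',s['eef_pos'].round(4),'ori',s['orientation'].round(2))
E
python3 g.py 0.6885 -0.143 0.24 90.8
```

```text
t 0.9 shift [ 634.2 -421.3   -8.7] turn -76.94 F [ 0.78 -0.25 -0.2 ] M [-0.01 -0.   -0.  ] gap 0.08541920152250915 pos [ 0.1736 -0.7039  0.2313] ori [180.     0.    13.86]
```

{"name": "arm_command", "arguments": {"increments": [[-1, 30, -20, 0, -4], [-1, 75, -50, 0, -10], [-1, 634, -421, -9, -77], [-1, 634, -421, -9, -77], [-1, 634, -421, -9, -77], [-1, 634, -421, -9, -77], [-1, 634, -421, -9, -77], [-1, 634, -421, -9, -77], [-1, 634, -421, -9, -77], [-1, 634, -421, -9, -77], [-1, 634, -421, -9, -77], [-1, 634, -421, -9, -77], [-1, 634, -421, -9, -77], [-1, 634, -421, -9, -77], [-1, 634, -421, -9, -77], [-1, 634, -421, -9, -77], [-1, 634, -421, -9, -77], [-1, 634, -421, -9, -77]]}}

```text
time_s: 3.15
eef_pos: [0.688, -0.1442, 0.2404]
orientation: [180.0, 0.0, 90.8]
ft_force: [0.2, -0.6, -0.8]
finger_gap: 0.0854
```

```bash
cat > w.py <<'E'
import sys
from workcell import arm
from h import *
name,th=sys.argv[1:3];q0=eval(sys.argv[3])
s=arm.get_state();p=arm.read_camera("wrist");e=cam_ext(p,s)
im=p['image'][:,:,::-1].copy()
r=arm.regions_of(th,p);print([(a['confidence'],a['centre'],a['region'].sum()) for a in r])
M={'rod':rod,'housing':housing}[th]
if r:
    q,f=fit(M,q0,[(r[0]['region'],p,e)]);print(q,np.degrees(q[2]),f)
    m=(mask(M(q),p,e)>.5).astype(np.uint8)
    cs,_=cv2.findContours(m,cv2.RETR_LIST,cv2.CHAIN_APPROX_NONE);cv2.drawContours(im,cs,-1,(0,255,255),1)
cv2.imwrite(f"pics/{name}.png",im)
print(s['time_s'],s['eef_pos'],s['orientation'])
E
python3 w.py w1 rod "[.6885,-.1433,1.585]"
```

```text
[(0.84, [324.5, 193.0], np.int64(6051))]
[ 0.68872228 -0.14354037  1.58033228] 90.54636974749927 0.00556284561753273
3.15 [ 0.6880207  -0.14415098  0.24041865] [1.79995907e+02 1.33244267e-02 9.07925115e+01]
```

View pics/w1.png

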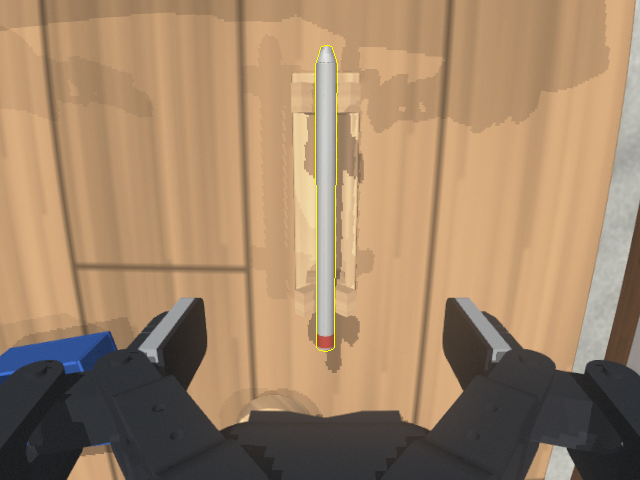

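The wrist view has the rod from nose (326,46) to red tail (326,348), and the fit overlays it. I'll take a close view of the housing before grasping.

{"name": "arm_command", "arguments": {"increments": [[-1, 30, 15, 0, -1], [-1, 75, 35, 0, -2], [-1, 340, 163, 0, -3], [-1, 340, 163, 0, -3], [-1, 340, 163, 0, -3], [-1, 340, 163, 0, -3], [-1, 340, 163, 0, -3], [-1, 340, 163, 0, -3], [-1, 340, 163, 0, -3], [-1, 340, 163, 0, -3], [-1, 340, 163, 0, -3]]}}

```text
time_s: 4.62
eef_pos: [0.8464, 0.1973, 0.2407]
orientation: [180.0, 0.0, 93.7]
ft_force: [0.6, -0.7, 0.2]
finger_gap: 0.0853
```

```bash
python3 w.py w2 housing "[.527,.247,1.638]"
```

```text
[(0.56, [30.3, 147.0], np.int64(14085))]
[0.52307405 0.24808063 1.63759708] 93.82740147657384 0.004150666296482086
4.625 [0.84643931 0.19727659 0.2407398 ] [1.79975641e+02 2.93700289e-02 9.37499931e+01]
```

View pics/w2.png

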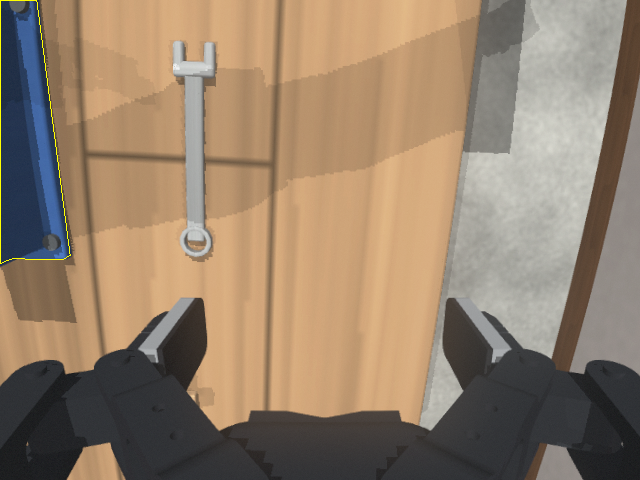

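I got the sign of tool y wrong: the housing sits at the left edge of the view. Shifting back over it.

{"name": "arm_command", "arguments": {"increments": [[-1, 10, -30, 0, 0], [-1, 20, -80, 0, 0], [-1, 25, -315, 0, 0], [-1, 25, -315, 0, 0], [-1, 25, -315, 0, 0], [-1, 25, -315, 0, 0], [-1, 25, -315, 0, 0], [-1, 25, -315, 0, 0], [-1, 25, -315, 0, 0], [-1, 25, -315, 0, 0]]}}

```text
time_s: 5.98
eef_pos: [0.531, 0.2028, 0.2399]
orientation: [-180.0, -0.0, 93.8]
ft_force: [-0.1, 0.2, -0.2]
finger_gap: 0.0852
```

```bash
python3 w.py w3 housing "[.525,.248,1.638]"
```

```text
[(0.57, [324.8, 144.7], np.int64(35906))]
[0.527246   0.24811283 1.63156995] 93.48207235488228 0.0044382293708622456
5.975 [0.53101823 0.20280437 0.23993586] [-1.79987113e+02 -1.17895824e-02  9.38149754e+01]
```

View pics/w3.png

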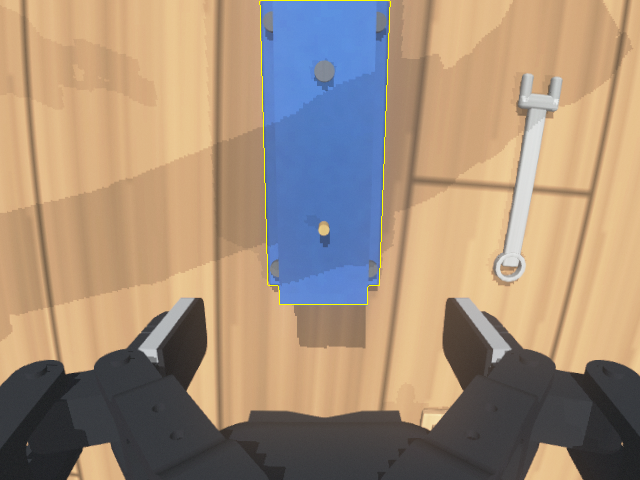

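The wrist view now shows the whole mouth end of the housing at rows 285–304, centred on column 324, and the fit matches. Going back to grasp the rod.

```bash
python3 g.py 0.6887 -0.1435 0.13 90.55
```

```text
t 6.075 shift [-356.1  134.6  109.8] turn 3.28 F [0.71 0.52 0.24] M [-0.04 -0.01  0.02] gap 0.0852926058097858 pos [0.5307 0.2028 0.2399] ori [-1.7997e+02 -1.0000e-02  9.3830e+01]
```

{"name": "arm_command", "arguments": {"increments": [[-1, -30, 12, 0, 0], [-1, -75, 30, 10, 1], [-1, -356, 134.5, 110, 3.3], [-1, -356, 134.5, 110, 3.3], [-1, -356, 134.5, 110, 3.3], [-1, -356, 134.5, 110, 3.3], [-1, -356, 134.5, 110, 3.3], [-1, -356, 134.5, 110, 3.3], [-1, -356, 134.5, 110, 3.3], [-1, -356, 134.5, 110, 3.3], [-1, -356, 134.5, 110, 3.3]]}}

```text
time_s: 7.45
eef_pos: [0.6885, -0.1416, 0.131]
orientation: [180.0, -0.0, 90.7]
ft_force: [0.9, 0.6, -0.0]
finger_gap: 0.0854
```

```bash
python3 g.py 0.6887 -0.1435 0.0413 90.55
```

```text
t 7.45 shift [-1.9  0.1 89.7] turn 0.13 F [ 0.86  0.55 -0.03] M [-0.01  0.04 -0.02] gap 0.0854462016981783 pos [ 0.6885 -0.1416  0.131 ] ori [ 1.7996e+02 -1.0000e-02  9.0680e+01]
```

{"name": "arm_command", "arguments": {"increments": [[-1, -1, 0, 30, 0], [-1, -2, 0, 60, 0], [-1, -2, 0, 80, 0], [-1, -2, 0, 89.5, 0], [-1, -2, 0, 89.5, 0], [-1, -2, 0, 89.5, 0], [1, -2, 0, 89.5, 0], [1, -2, 0, 89.5, 0], [1, -2, 0, 89.5, 0], [1, -2, 0, 89.5, 0], [1, -2, 0, 89.5, 0], [1, -2, 0, 89.5, 0], [1, -2, 0, 89.5, 0], [1, -2, 0, 89.5, 0]], "force": 60}}

```text
time_s: 9.2
eef_pos: [0.6888, -0.1454, 0.041]
orientation: [180.0, 0.0, 90.6]
ft_force: [1.6, 0.4, 3.8]
finger_gap: 0.0139
```

```bash
python3 g.py 0.6887 -0.1435 0.09 90.55
```

```text
t 9.2 shift [  1.9  -0.1 -49. ] turn 0.0 F [1.6  0.45 3.84] M [-0.07 -0.35 -0.05] gap 0.013850619626988575 pos [ 0.6888 -0.1454  0.041 ] ori [1.7995e+02 1.0000e-02 9.0550e+01]
```

{"name": "arm_command", "arguments": {"increments": [[1, 0, 0, -5, 0], [1, 0, 0, -25, 0], [1, 0, 0, -60, 0], [1, 0, 0, -90, 0], [1, 0, 0, -90, 0], [1, 0, 0, -90, 0], [1, 0, 0, -90, 0]]}}

```text
time_s: 10.07
eef_pos: [0.6875, -0.1453, 0.1294]
orientation: [-179.9, -0.0, 90.6]
ft_force: [0.1, -0.1, -3.3]
finger_gap: 0.0142
```

```bash
python3 - <<'E'
from workcell import arm
import cv2
for n in ("scene","wrist"):
    p=arm.read_camera(n);im=p["image"][:,:,::-1]
    if n=="scene": im=cv2.resize(im[180:360,180:420],None,fx=3,fy=3)
    cv2.imwrite(f"pics/{n}_l.png",im)
E
python3 g.py 0.6887 -0.1435 0.09 90.55
```

```text
t 10.175 shift [ 1.7  1.  39.6] turn 0.01 F [ 0.45 -0.56 -2.92] M [-0.05 -0.05  0.01] gap 0.014031529414999874 pos [ 0.6878 -0.1452  0.1296] ori [-1.7989e+02 -2.0000e-02  9.0560e+01]
```

View pics/scene_l.png

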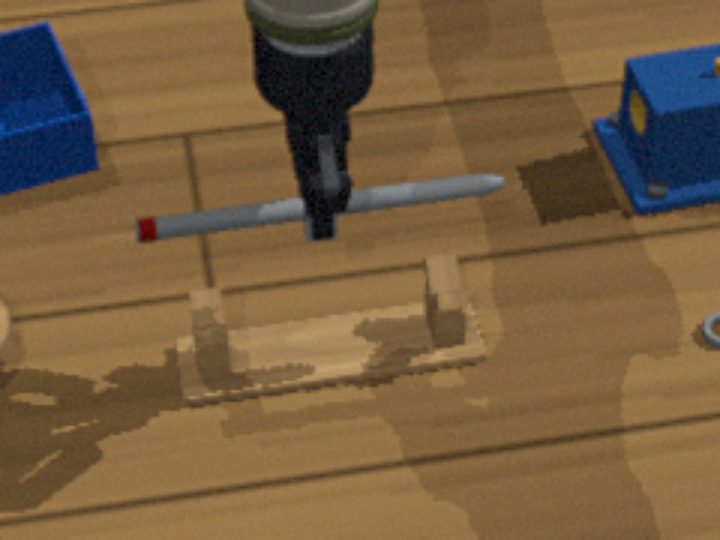

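View pics/wrist_l.png

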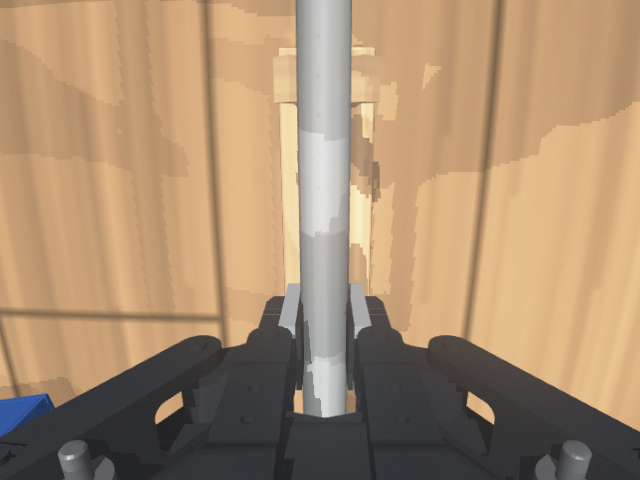

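The rod is held level at its middle: the scene crop shows nose (500,183) and tail (147,229), and in the wrist view it lies on column 325, the tool centre line. Moving it in front of the mouth.

```bash
python3 g.py 0.5439 -0.0184 0.041 93.6
```

```text
t 10.175 shift [ 128.2 -142.5   88.9] turn -3.04 F [ 0.45 -0.56 -2.92] M [-0.05 -0.05  0.01] gap 0.014031529414999874 pos [ 0.6878 -0.1452  0.1296] ori [-1.7989e+02 -2.0000e-02  9.0560e+01]
```

{"name": "arm_command", "arguments": {"increments": [[1, 15, -15, 0, -0.5], [1, 40, -45, 0, -1], [1, 75, -85, 0, -2], [1, 110, -120, 0, -3], [1, 128, -142.5, 0, -3], [1, 128, -142.5, 0, -3], [1, 128, -142.5, 15, -3], [1, 128, -142.5, 40, -3], [1, 128, -142.5, 65, -3], [1, 128, -142.5, 80, -3], [1, 128, -142.5, 89, -3], [1, 128, -142.5, 89, -3], [1, 128, -142.5, 89, -3], [1, 128, -142.5, 89, -3]]}}

```text
time_s: 11.92
eef_pos: [0.5451, -0.0188, 0.0425]
orientation: [179.9, 0.0, 93.5]
ft_force: [0.0, -0.5, -3.0]
finger_gap: 0.0142
```

```bash
python3 - <<'E'
from workcell import arm
from h import *
s=arm.get_state()
R=Ro.from_euler('xyz',s['orientation'],degrees=True).as_matrix()
ax=R[:,0]; mid=s['eef_pos']-R[:,2]*.019+ax*.0019
a=np.arctan2(ax[1],ax[0])
hq=(.5272,.2481,np.radians(93.6))
for n in ("scene","top"):
    p=arm.read_camera(n);im=p["image"][:,:,::-1].copy();e=cam_ext(p)
    k=4;c=[360,170] if n=="scene" else [180,220]
    im=cv2.resize(im[c[1]:c[1]+110,c[0]:c[0]+150],None,fx=k,fy=k,interpolation=cv2.INTER_CUBIC)
    # predicted tip and axis, mouth
    d=np.array([np.cos(hq[2]),np.sin(hq[2]),0]);mo=np.array([hq[0],hq[1],.06])-.115*d
    tip=mid+.125*ax
    P=(proj([tip,mid,mo,mo+.115*d],p,e)-c+.5)*k-.5
    for q,col in zip(P,((0,0,255),(0,0,255),(0,255,0),(0,255,0))): cv2.circle(im,tuple(int(v) for v in q),3,col,1)
    cv2.line(im,*[tuple(int(v) for v in q) for q in P[:2]],(0,0,255),1)
    for q in (P[2],):pass
    n_=np.array([-d[1],d[0],0]);th=np.linspace(0,2*np.pi,40)
    C=(proj([mo+.016*(np.cos(t)*n_+np.sin(t)*np.array([0,0,1])) for t in th],p,e)-c+.5)*k-.5
    cv2.polylines(im,[C.astype(np.int32)],True,(0,255,0),1)
    cv2.imwrite(f"pics/{n}_a.png",im)
print(mid,tip,np.degrees(a))
E
python3 g.py 0.5439 -0.0184 0.041 93.6
```

```text
[ 0.54496374 -0.01688175  0.06146269] [0.53722777 0.10787863 0.06145275] 93.54817420515408
t 12.025 shift [ 0.4 -1.1  1.3] turn -0.05 F [-0.26  0.76 -4.23] M [-0.05  0.01 -0.02] gap 0.014437334515468086 pos [ 0.545  -0.0188  0.0423] ori [179.95   0.    93.55]
```

View pics/scene_a.png

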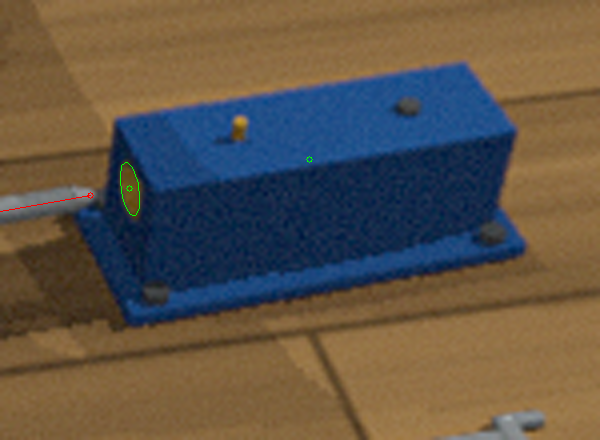

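View pics/top_a.png

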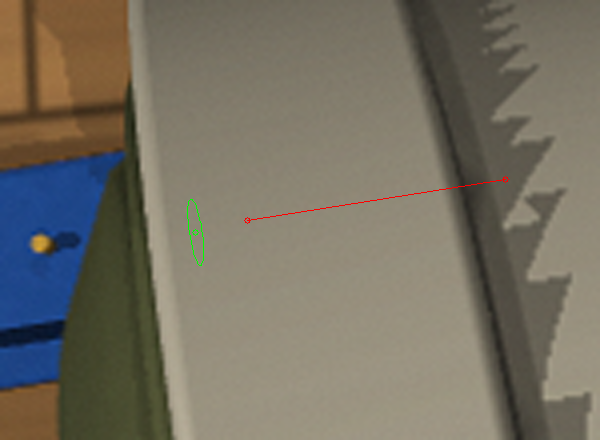

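The scene view shows the predicted mouth ring landing on the brass bushing at (130,188), with the nose about 25 mm short of it. The arm hides this in the top view. A small trim, then I enter slowly.

{"name": "arm_command", "arguments": {"increments": [[1, 2, -1, 1.2, 0], [1, 5, -1, 1.2, 0], [1, 10, -1, 1.2, 0], [1, 15, -1, 1.2, 0], [1, 20, -1, 1.2, 0], [1, 24, -1, 1.2, 0], [1, 28, -1, 1.2, 0], [1, 31, -1, 1.2, 0], [1, 34, -1, 1.2, 0], [1, 34, -1, 1.2, 0], [1, 34, -1, 1.2, 0]]}}

```text
time_s: 13.4
eef_pos: [0.5416, 0.015, 0.0406]
orientation: [-180.0, 0.0, 93.5]
ft_force: [-0.0, -0.0, -4.1]
finger_gap: 0.0142
```

```bash
cat > ax.py <<'E'
# tool pose relative to bore: depth of tip, lateral offset of TCP from the bore axis, tool-frame force
import sys
from workcell import arm
from h import *
L=float(sys.argv[1]) if len(sys.argv)>1 else .1269
s=arm.get_state();a=np.radians(93.6);d=np.array([np.cos(a),np.sin(a),0]);n=np.array([np.sin(a),-np.cos(a),0])
mo=np.array([.5272,.2481,0.041])-.115*d;v=(s['eef_pos']-mo)*1000
R=Ro.from_euler('xyz',s['orientation'],degrees=True).as_matrix()
print('t',s['time_s'],'tip depth',round(v@d+L*1000,1),'lat(tool y)',round(v@n,2),'dz',round(v[2],2),'ori',s['orientation'].round(2),'Ftool',(R.T@s['ft_force']).round(2),'Mtool',(R.T@s['moment']).round(2),'gap',round(s['finger_gap']*1000,1))
E
python3 ax.py
```

```text
t 13.4 tip depth 8.4 lat(tool y) -0.28 dz -0.44 ori [-1.800e+02  1.000e-02  9.354e+01] Ftool [-0.04 -0.03  4.11] Mtool [ 0.03 -0.02  0.01] gap 14.2
```

{"name": "arm_command", "arguments": {"increments": [[1, 3, 0.2, -0.3, 0], [1, 6, 0.2, -0.3, 0], [1, 9, 0.2, -0.3, 0], [1, 12, 0.2, -0.3, 0], [1, 15, 0.2, -0.3, 0], [1, 15, 0.2, -0.3, 0]]}}

```text
time_s: 14.15
eef_pos: [0.5408, 0.0305, 0.0408]
orientation: [-180.0, -0.0, 93.6]
ft_force: [-0.4, -0.3, -3.4]
finger_gap: 0.0142
```

```bash
python3 ax.py
```

```text
t 14.15 tip depth 23.9 lat(tool y) -0.09 dz -0.17 ori [-180.     -0.     93.58] Ftool [-0.23 -0.45  3.36] Mtool [-0.02 -0.01 -0.02] gap 14.2
```

In the straight bore with no contact force. Continuing.

{"name": "arm_command", "arguments": {"increments": [[1, 3, 0, 0, 0], [1, 7, 0, 0, 0], [1, 11, 0, 0, 0], [1, 15, 0, 0, 0], [1, 19, 0, 0, 0], [1, 23, 0, 0, 0], [1, 26, 0, 0, 0], [1, 26, 0, 0, 0]]}}

```text
time_s: 15.15
eef_pos: [0.5392, 0.0564, 0.0409]
orientation: [180.0, -0.0, 93.6]
ft_force: [0.3, -0.4, -3.4]
finger_gap: 0.0144
```

```bash
python3 ax.py
```

```text
t 15.15 tip depth 49.8 lat(tool y) -0.03 dz -0.15 ori [180.    -0.    93.58] Ftool [-0.42  0.3   3.44] Mtool [ 0.01 -0.01 -0.02] gap 14.4
```

{"name": "arm_command", "arguments": {"increments": [[1, 3, 0, 0, 0], [1, 7, 0, 0, 0], [1, 11, 0, 0, 0], [1, 15, 0, 0, 0], [1, 19, 0, 0, 0], [1, 23, 0, 0, 0], [1, 27, 0, 0, 0], [1, 31, 0, 0, 0], [1, 35, 0, 0, 0], [1, 39, 0, 0, 0], [1, 42, 0, 0, 0], [1, 42, 0, 0, 0]]}}

```text
time_s: 16.65
eef_pos: [0.5366, 0.0983, 0.0409]
orientation: [-180.0, -0.0, 93.6]
ft_force: [-0.6, 0.4, -3.2]
finger_gap: 0.0143
```

```bash
python3 ax.py
```

```text
t 16.65 tip depth 91.8 lat(tool y) -0.01 dz -0.15 ori [-1.800e+02 -1.000e-02  9.357e+01] Ftool [ 0.41 -0.62  3.22] Mtool [-0.01 -0.03 -0.01] gap 14.3
```

{"name": "arm_command", "arguments": {"increments": [[-1, 0, 0, 0, 0], [-1, 0, 0, 0, 0], [-1, 0, 0, 0, 0], [-1, 0, 0, 0, 0], [-1, 0, 0, 0, 0], [-1, 0, 0, 0, 0], [-1, 0, 0, -10, 0], [-1, 0, 0, -35, 0], [-1, 0, 0, -70, 0], [-1, -20, 0, -95, 0], [-1, -50, 0, -110, 0], [-1, -100, 0, -110, 0], [-1, -125, 0, -110, 0], [-1, -125, 0, -110, 0], [-1, -125, 0, -110, 0]]}}

```text
time_s: 18.52
eef_pos: [0.5444, -0.0259, 0.1513]
orientation: [180.0, -0.0, 93.6]
ft_force: [0.1, 0.3, 0.1]
finger_gap: 0.0855
```

```bash
python3 ax.py; python3 - <<'E'
from workcell import arm
from h import *
s=arm.get_state();p=arm.read_camera("wrist")
cv2.imwrite("pics/w5.png",p['image'][:,:,::-1])
p2=arm.read_camera("scene");im=p2['image'][:,:,::-1]
cv2.imwrite("pics/s5.png",cv2.resize(im[180:300,300:460],None,fx=4.5,fy=4.5,interpolation=cv2.INTER_CUBIC))
for q,e in((p,cam_ext(p,s)),(p2,cam_ext(p2))):
    r=arm.regions_of("rod",q);print([(a['confidence'],a['centre'],a['region'].sum()) for a in r])
    if r:
        y,x=np.nonzero(r[0]['region']);print(x.min(),x.max(),y.min(),y.max())
E
```

```text
t 18.525 tip depth -32.7 lat(tool y) -0.06 dz 110.29 ori [ 1.7997e+02 -3.0000e-02  9.3590e+01] Ftool [ 0.29  0.12 -0.14] Mtool [-0.03 -0.01 -0.02] gap 85.5
[(0.98, [326.1, 112.0], np.int64(6764))]
309 340 0 238
[(0.73, [359.6, 224.9], np.int64(467))]
328 394 215 232
```

View pics/w5.png

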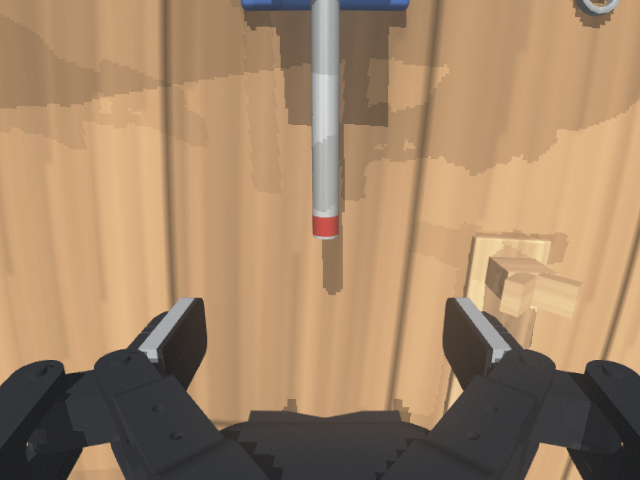

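View pics/s5.png

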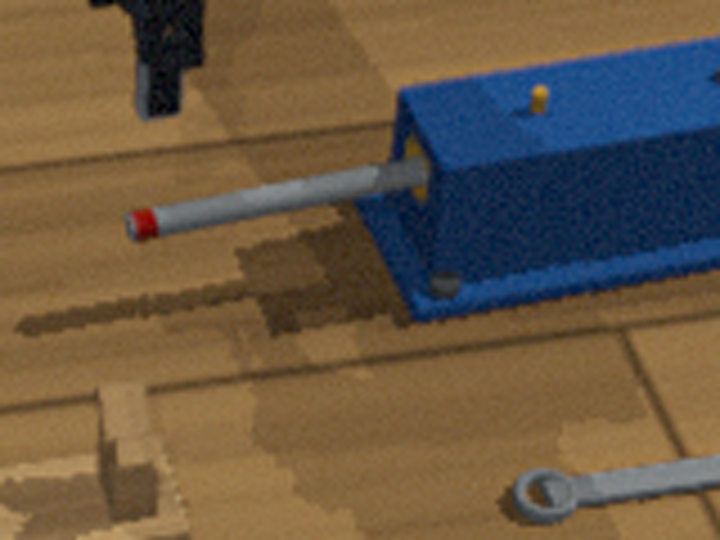

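```bash
python3 - <<'E'
from workcell import arm
from h import *
s=arm.get_state();p=arm.read_camera("wrist");p2=arm.read_camera("scene")
a=np.radians(93.6);d=np.array([np.cos(a),np.sin(a),0]);n=np.array([np.sin(a),-np.cos(a),0]);mo=np.array([.5272,.2481,.06])-.115*d
from scipy.optimize import minimize
obs=[(arm.regions_of("rod",q)[0]['region'],q,e) for q,e in((p,cam_ext(p,s)),(p2,cam_ext(p2)))]
def parts(out,lat,sag):
    # visible cylinder from tail to mouth
    A=mo-d*out+n*lat-np.array([0,0,sag]);B=mo.copy();u=(B-A)/np.linalg.norm(B-A);v=np.cross(u,n);th=np.linspace(0,2*np.pi,24)
    return [np.vstack([[c+.008*(np.cos(t)*n+np.sin(t)*v) for t in th] for c in(A,B)])]
for k in([0,1],[0],[1]):
    W=[obs[i] for i in k];B=[cv2.GaussianBlur(r.astype(np.float32),(0,0),1.5) for r,_,_ in W]
    f=lambda v:sum(((cv2.GaussianBlur(mask(parts(*(np.array(v)/1000)),q,e),(0,0),1.5)-b)**2).sum()/b.sum() for b,(r,q,e) in zip(B,W))
    r=minimize(f,[158,0,5],method='Nelder-Mead',options=dict(initial_simplex=[[158,0,5],[150,0,5],[158,4,5],[158,0,12]],xatol=.02,fatol=1e-5));print(k,r.x.round(2),r.fun)
E
python3 g.py 0.5439 -0.0184 0.041 93.6; python3 ax.py
```

```text
[0, 1] [157.07   0.44   7.98] 0.02728363312780857
[0] [161.     0.45  22.12] 0.002626069588586688
[1] [156.53   3.35   5.16] 0.019772905856370926
t 18.925 shift [  7.9   0.  109.8] turn -0.0 F [-0.17  0.03  0.37] M [ 0.04 -0.05 -0.04] gap 0.08538025182624434 pos [ 0.5444 -0.0263  0.1508] ori [-179.99   -0.     93.6 ]
t 18.925 tip depth -33.0 lat(tool y) -0.09 dz 109.85 ori [-179.99   -0.     93.6 ] Ftool [ 0.04 -0.17 -0.37] Mtool [-0.05  0.04  0.04] gap 85.4
```

The fit puts the tail 157.5 mm out of the mouth, as expected at 92 mm deep, and sagging about 8 mm. The red end sits at (326,238) in the wrist view. Taking the new hold 24 mm from the tail end, about 6.5 mm lower.

{"name": "arm_command", "arguments": {"increments": [[-1, 10, 0, 10, 0], [-1, 26, 0, 40, 0], [-1, 26, 0, 75, 0], [-1, 26, 0, 100, 0], [-1, 26, 0, 113, 0], [-1, 26, 0, 116.3, 0], [-1, 26, 0, 116.3, 0], [-1, 26, 0, 116.3, 0], [1, 26, 0, 116.3, 0], [1, 26, 0, 116.3, 0], [1, 26, 0, 116.3, 0], [1, 26, 0, 116.3, 0], [1, 26, 0, 116.3, 0], [1, 26, 0, 116.3, 0], [1, 26, 0, 116.3, 0], [1, 26, 0, 116.3, 0]], "force": 50}}

```text
time_s: 20.92
eef_pos: [0.5428, -0.0009, 0.0346]
orientation: [180.0, 0.0, 93.6]
ft_force: [-0.1, -0.0, 0.5]
finger_gap: 0.0147
```

```bash
python3 ax.py .2255
```

```text
t 20.925 tip depth 91.1 lat(tool y) -0.04 dz -6.43 ori [180.     0.    93.55] Ftool [-0.01 -0.13 -0.49] Mtool [-0.12 -0.07 -0.05] gap 14.7
```

{"name": "arm_command", "arguments": {"increments": [[1, 0, 0, -1, 0], [1, 0, 0, -2, 0], [1, 0, 0, -3, 0], [1, 0, 0, -4, 0], [1, 0, 0, -4.5, 0], [1, 0, 0, -4.5, 0]]}}

```text
time_s: 21.68
eef_pos: [0.5427, -0.0008, 0.039]
orientation: [-180.0, -0.0, 93.6]
ft_force: [-0.1, 1.0, -3.1]
finger_gap: 0.0144
```

```bash
python3 ax.py .2255
```

```text
t 21.675 tip depth 91.2 lat(tool y) -0.21 dz -1.98 ori [-179.99   -0.     93.56] Ftool [ 1.   -0.08  3.07] Mtool [ 0.03 -0.15  0.05] gap 14.4
```

{"name": "arm_command", "arguments": {"increments": [[1, 0, 0.1, -0.8, 0], [1, 0, 0.1, -1.6, 0], [1, 0, 0.1, -1.6, 0]]}}

```text
time_s: 22.05
eef_pos: [0.5428, -0.0009, 0.0407]
orientation: [-180.0, 0.0, 93.6]
ft_force: [1.0, -0.3, -3.3]
finger_gap: 0.0142
```

```bash
python3 ax.py .2255; python3 - <<'E'
from workcell import arm
from h import *
p2=arm.read_camera("scene");im=p2['image'][:,:,::-1]
o=cv2.resize(im[180:300,300:460],None,fx=4.5,fy=4.5,interpolation=cv2.INTER_CUBIC)
a=np.radians(93.6);d=np.array([np.cos(a),np.sin(a),0]);mo=np.array([.5272,.2481,.06])-.115*d
P=(proj([mo,mo-.158*d],p2,cam_ext(p2))-[300,180]+.5)*4.5
cv2.line(o,*[tuple(int(v) for v in q) for q in P],(0,255,0),1)
cv2.imwrite("pics/s6.png",o)
E
```

```text
t 22.05 tip depth 91.0 lat(tool y) -0.08 dz -0.34 ori [-1.7999e+02  1.0000e-02  9.3550e+01] Ftool [-0.33  0.97  3.26] Mtool [ 0.02 -0.37  0.02] gap 14.2
```

View pics/s6.png

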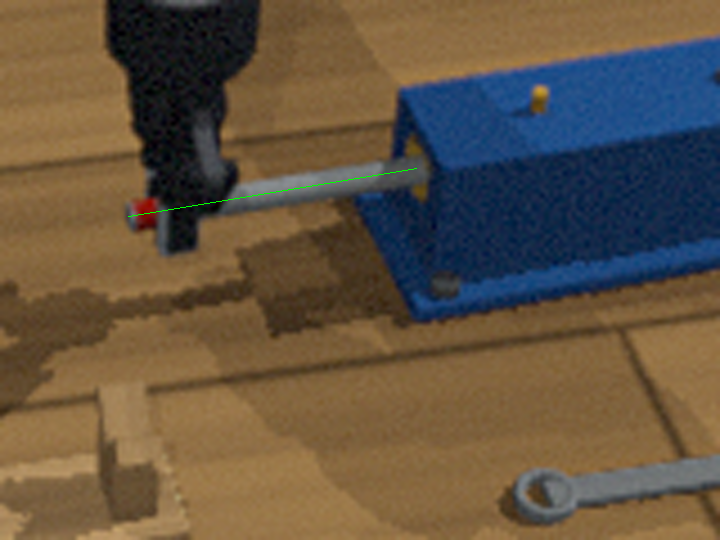

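The rod is level again, parallel to the bore line in the scene crop. Pushing on to about 135 mm, short of where the stop could be.

{"name": "arm_command", "arguments": {"increments": [[1, 2, 0, -0.1, 0], [1, 5, 0, -0.1, 0], [1, 8, 0, -0.1, 0], [1, 11, 0, -0.1, 0], [1, 14, 0, -0.1, 0], [1, 17, 0, -0.1, 0], [1, 20, 0, -0.1, 0], [1, 20, 0, -0.1, 0]]}}

```text
time_s: 23.1
eef_pos: [0.5416, 0.0195, 0.0408]
orientation: [180.0, -0.0, 93.6]
ft_force: [0.8, 0.0, -3.3]
finger_gap: 0.0144
```

```bash
python3 ax.py .2255
```

```text
t 23.1 tip depth 111.5 lat(tool y) 0.06 dz -0.24 ori [ 1.800e+02 -1.000e-02  9.358e+01] Ftool [-0.02  0.82  3.3 ] Mtool [-0.04 -0.36  0.01] gap 14.4
```

{"name": "arm_command", "arguments": {"increments": [[1, 3, -0.1, 0, 0], [1, 6, -0.1, 0, 0], [1, 9, -0.1, 0, 0], [1, 12, -0.1, 0, 0], [1, 15, -0.1, 0, 0], [1, 18, -0.1, 0, 0], [1, 21, -0.1, 0, 0], [1, 24, -0.1, 0, 0], [1, 26, -0.1, 0, 0], [1, 26, -0.1, 0, 0]]}}

```text
time_s: 24.35
eef_pos: [0.5399, 0.0453, 0.0408]
orientation: [-180.0, -0.0, 93.6]
ft_force: [-0.5, -0.2, -3.6]
finger_gap: 0.0146
```

```bash
python3 ax.py .2255
```

```text
t 24.35 tip depth 137.3 lat(tool y) -0.06 dz -0.25 ori [-180.     -0.     93.57] Ftool [-0.15 -0.52  3.64] Mtool [-0.01 -0.29 -0.04] gap 14.6
```

{"name": "arm_command", "arguments": {"increments": [[1, 2, 0, 0, 0], [1, 4, 0, 0, 0], [1, 6, 0, 0, 0], [1, 8, 0, 0, 0], [1, 8, 0, 0, 0]]}}

```text
time_s: 24.98
eef_pos: [0.5394, 0.0534, 0.0408]
orientation: [180.0, -0.0, 93.6]
ft_force: [-0.7, 0.9, -2.1]
finger_gap: 0.0143
```

{"name": "arm_command", "arguments": {"increments": [[1, 2, 0, 0, 0], [1, 4, 0, 0, 0], [1, 4, 0, 0, 0]]}}

```text
time_s: 25.35
eef_pos: [0.5392, 0.0574, 0.0407]
orientation: [-180.0, -0.0, 93.6]
ft_force: [1.0, 0.4, -4.1]
finger_gap: 0.0142
```

{"name": "arm_command", "arguments": {"increments": [[1, 2, 0, 0, 0], [1, 4, 0, 0, 0], [1, 4, 0, 0, 0]]}}

```text
time_s: 25.72
eef_pos: [0.5389, 0.0613, 0.0408]
orientation: [180.0, -0.0, 93.6]
ft_force: [0.4, -0.3, -3.1]
finger_gap: 0.0148
```

{"name": "arm_command", "arguments": {"increments": [[1, 2, 0, 0, 0], [1, 4, 0, 0, 0], [1, 4, 0, 0, 0]]}}

```text
time_s: 26.1
eef_pos: [0.5386, 0.0653, 0.0407]
orientation: [-180.0, -0.0, 93.6]
ft_force: [-0.4, 0.5, -4.0]
finger_gap: 0.0142
```

{"name": "arm_command", "arguments": {"increments": [[1, 2, 0, 0, 0], [1, 4, 0, 0, 0], [1, 4, 0, 0, 0]]}}

```text
time_s: 26.48
eef_pos: [0.5384, 0.0694, 0.0408]
orientation: [-180.0, -0.0, 93.6]
ft_force: [-0.1, 0.4, -3.3]
finger_gap: 0.0144
```

{"name": "arm_command", "arguments": {"increments": [[1, 2, 0, 0, 0], [1, 4, 0, 0, 0], [1, 4, 0, 0, 0]]}}

```text
time_s: 26.85
eef_pos: [0.5382, 0.0733, 0.0408]
orientation: [180.0, -0.0, 93.6]
ft_force: [-0.7, -0.5, -3.2]
finger_gap: 0.0144
```

```bash
python3 ax.py .2255; python3 - <<'E'
from workcell import arm
import cv2
p2=arm.read_camera("scene");im=p2['image'][:,:,::-1]
cv2.imwrite("pics/s7.png",cv2.resize(im[180:300,300:460],None,fx=4.5,fy=4.5,interpolation=cv2.INTER_CUBIC))
E
```

```text
t 26.85 tip depth 165.4 lat(tool y) 0.0 dz -0.24 ori [ 1.800e+02 -1.000e-02  9.358e+01] Ftool [-0.41 -0.72  3.17] Mtool [ 0.03 -0.31  0.  ] gap 14.4
```

View pics/s7.png

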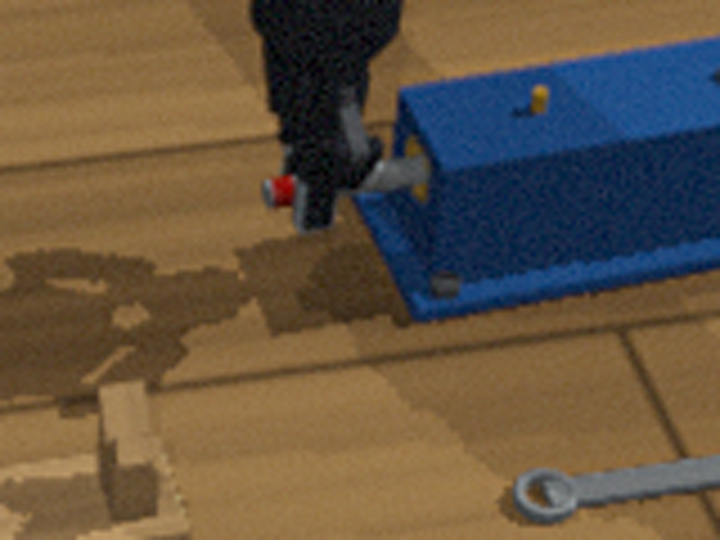

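The rod has moved with the gripper. The red tail at (280,190) still sticks out behind the fingers by the same amount. Carrying on.

{"name": "arm_command", "arguments": {"increments": [[1, 2, 0, 0, 0], [1, 4, 0, 0, 0], [1, 4, 0, 0, 0]]}}

```text
time_s: 27.28
eef_pos: [0.5379, 0.0773, 0.0408]
orientation: [-180.0, -0.0, 93.6]
ft_force: [0.3, 0.1, -4.8]
finger_gap: 0.0142
```

{"name": "arm_command", "arguments": {"increments": [[1, 2, 0, 0, 0], [1, 4, 0, 0, 0], [1, 4, 0, 0, 0]]}}

```text
time_s: 27.65
eef_pos: [0.5377, 0.0813, 0.0407]
orientation: [-180.0, -0.0, 93.6]
ft_force: [-0.3, -0.8, -3.1]
finger_gap: 0.0144
```

{"name": "arm_command", "arguments": {"increments": [[1, 2, 0, 0, 0], [1, 4, 0, 0, 0], [1, 4, 0, 0, 0]]}}

```text
time_s: 28.02
eef_pos: [0.5374, 0.0853, 0.0408]
orientation: [180.0, -0.0, 93.6]
ft_force: [0.4, 0.6, -3.1]
finger_gap: 0.0142
```

{"name": "arm_command", "arguments": {"increments": [[1, 2, 0, 0, 0], [1, 4, 0, 0, 0], [1, 4, 0, 0, 0]]}}

```text
time_s: 28.4
eef_pos: [0.5372, 0.0893, 0.0408]
orientation: [180.0, -0.0, 93.6]
ft_force: [0.2, -0.3, -3.4]
finger_gap: 0.0147
```

{"name": "arm_command", "arguments": {"increments": [[1, 2, 0, 0, 0], [1, 4, 0, 0, 0], [1, 4, 0, 0, 0]]}}

```text
time_s: 28.78
eef_pos: [0.5368, 0.0926, 0.0407]
orientation: [-180.0, 0.0, 93.5]
ft_force: [-0.4, -2.2, -3.7]
finger_gap: 0.0143
```

First contact is showing: −2.2 N and the tool is lagging. Switching to 1 mm steps.

{"name": "arm_command", "arguments": {"increments": [[1, 0.5, 0, 0, 0], [1, 1, 0, 0, 0], [1, 1, 0, 0, 0]]}}

```text
time_s: 29.15
eef_pos: [0.5366, 0.0927, 0.0406]
orientation: [-179.9, 0.1, 93.5]
ft_force: [-0.0, -6.0, -3.7]
finger_gap: 0.0143
```

{"name": "arm_command", "arguments": {"increments": [[1, 0.5, 0, 0, 0], [1, 1, 0, 0, 0], [1, 1, 0, 0, 0]]}}

```text
time_s: 29.52
eef_pos: [0.5365, 0.0931, 0.0406]
orientation: [-179.9, 0.1, 93.5]
ft_force: [0.1, -7.7, -3.5]
finger_gap: 0.0146
```

```bash
python3 ax.py .2255
```

```text
t 29.525 tip depth 185.3 lat(tool y) -0.47 dz -0.38 ori [-1.7993e+02  1.2000e-01  9.3460e+01] Ftool [-7.65 -0.31  3.49] Mtool [ 0.07 -1.84 -0.  ] gap 14.6
```

{"name": "arm_command", "arguments": {"increments": [[1, 0.7, 0, 0, 0], [1, 1.4, 0, 0, 0], [1, 2, 0, 0, 0], [1, 2, 0, 0, 0]]}}

```text
time_s: 30.02
eef_pos: [0.5362, 0.0943, 0.0406]
orientation: [-179.9, 0.2, 93.4]
ft_force: [0.1, -9.2, -2.3]
finger_gap: 0.0146
```

{"name": "arm_command", "arguments": {"increments": [[1, 0.7, 0, 0, 0], [1, 1.4, 0, 0, 0], [1, 2, 0, 0, 0], [1, 2, 0, 0, 0]]}}

```text
time_s: 30.52
eef_pos: [0.5361, 0.0954, 0.0406]
orientation: [-179.9, 0.2, 93.4]
ft_force: [0.8, -12.8, -2.8]
finger_gap: 0.0143
```

```bash
python3 ax.py .2255
```

```text
t 30.525 tip depth 187.6 lat(tool y) -0.68 dz -0.44 ori [-179.88    0.24   93.38] Ftool [-12.85   0.05   2.9 ] Mtool [-0.1  -2.79  0.  ] gap 14.3
```

{"name": "arm_command", "arguments": {"increments": [[1, 0.7, 0, 0, 0], [1, 1.4, 0, 0, 0], [1, 1.5, 0, 0, 0], [1, 1.5, 0, 0, 0]]}}

```text
time_s: 31.02
eef_pos: [0.536, 0.0962, 0.0406]
orientation: [-179.9, 0.3, 93.3]
ft_force: [1.2, -13.4, -2.0]
finger_gap: 0.0144
```

```bash
python3 ax.py .2255
```

```text
t 31.025 tip depth 188.4 lat(tool y) -0.72 dz -0.42 ori [-179.87    0.28   93.35] Ftool [-13.46   0.41   2.05] Mtool [-0.2  -3.24 -0.03] gap 14.4
```

{"name": "arm_command", "arguments": {"increments": [[1, 0.6, 0, 0, 0], [1, 1, 0, 0, 0], [1, 1, 0, 0, 0], [1, 1, 0, 0, 0]]}}

```text
time_s: 31.52
eef_pos: [0.536, 0.0968, 0.0406]
orientation: [-179.9, 0.3, 93.3]
ft_force: [1.4, -16.1, -1.9]
finger_gap: 0.0142
```

```bash
python3 ax.py .2255
```

```text
t 31.525 tip depth 188.9 lat(tool y) -0.72 dz -0.42 ori [-179.86    0.31   93.33] Ftool [-16.14   0.51   2.  ] Mtool [-0.14 -3.56 -0.06] gap 14.2
```

{"name": "arm_command", "arguments": {"increments": [[1, 0.7, 0, 0, 0], [1, 0.7, 0, 0, 0], [1, 0.7, 0, 0, 0], [1, 0.7, 0, 0, 0]]}}

```text
time_s: 32.02
eef_pos: [0.536, 0.0972, 0.0406]
orientation: [-179.9, 0.3, 93.3]
ft_force: [1.7, -15.4, -2.5]
finger_gap: 0.0143
```

```bash
python3 ax.py .2255
```

```text
t 32.025 tip depth 189.3 lat(tool y) -0.73 dz -0.42 ori [-179.86    0.32   93.31] Ftool [-15.41   0.84   2.59] Mtool [-0.2  -3.68 -0.  ] gap 14.3
```

About 16 N against the stop, with 4.5 mm of travel since contact. That fits a 15 N push plus friction. Releasing and backing away.

{"name": "arm_command", "arguments": {"increments": [[-1, 0, 0, 0, 0], [-1, 0, 0, 0, 0], [-1, 0, 0, 0, 0], [-1, 0, 0, 0, 0], [-1, 0, 0, 0, 0], [-1, 0, 0, 0, 0], [-1, -3, 0, 0, 0], [-1, -3, 0, -10, 0], [-1, -3, 0, -35, 0], [-1, -3, 0, -75, 0], [-1, -20, 0, -110, 0], [-1, -55, 0, -120, 0], [-1, -90, 0, -120, 0], [-1, -90, 0, -120, 0], [-1, -90, 0, -120, 0]]}}

```text
time_s: 33.9
eef_pos: [0.5419, 0.0127, 0.1612]
orientation: [180.0, -0.0, 93.5]
ft_force: [0.2, -0.1, -0.3]
finger_gap: 0.0856
```

```bash
python3 ax.py .2255; cat > fin.py <<'E'
import sys
from workcell import arm
from h import *
s=arm.get_state();p=arm.read_camera("wrist");p2=arm.read_camera("scene")
k=sys.argv[1]
cv2.imwrite(f"pics/w{k}.png",p['image'][:,:,::-1]);im=p2['image'][:,:,::-1]
cv2.imwrite(f"pics/s{k}.png",cv2.resize(im[180:300,300:460],None,fx=4.5,fy=4.5,interpolation=cv2.INTER_CUBIC))
e=cam_ext(p,s);r=arm.regions_of("rod",p);a=np.radians(93.6);d=np.array([np.cos(a),np.sin(a),0]);mo=np.array([.5272,.2481,.06])-.115*d
if r:
    y,x=np.nonzero(r[0]['region']);v=y.max()
    P=ray([[x[y>v-4].mean(),v+.5]],p,e,.056)[0];print(r[0]['confidence'],'tail px',v,'out of mouth mm',((mo-P)@d*1000).round(1))
E
python3 fin.py 8
```

```text
t 33.9 tip depth 104.7 lat(tool y) -0.12 dz 120.2 ori [ 1.7998e+02 -2.0000e-02  9.3540e+01] Ftool [-0.1   0.21  0.3 ] Mtool [ 0.05  0.07 -0.  ] gap 85.6
0.77 tail px 138 out of mouth mm 61.1
```

View pics/w8.png

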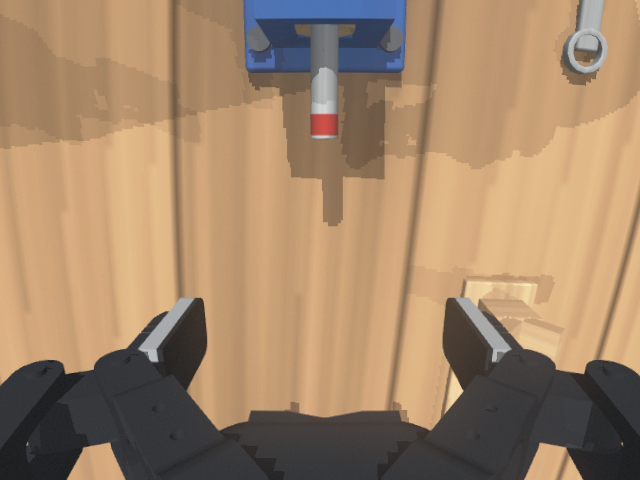

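View pics/s8.png

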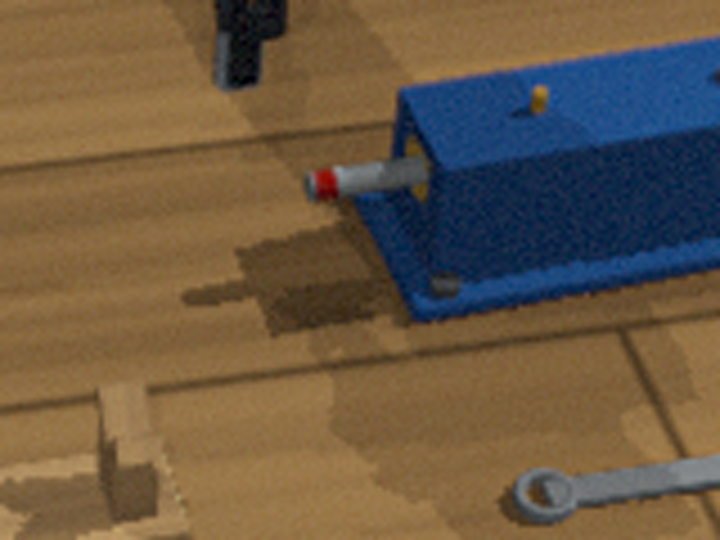

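The rod is bedded, with its tail at (324,138) in the wrist view. That is 61 mm out of the mouth, so 189 mm deep, the same as under the push. The gripper is clear, so I'm handing in.

```bash
python3 -c "
from workcell import arm
print(arm.get_state()['time_s']);print(arm.hand_in())"
```

```text
34.05
the job is handed in; nothing more can be done
None
```

The rod is in the bore, bedded on the soft stop and let go. I handed the job in at 34 s of the 67 s allowed.

- **First hold:** I gripped the rod about 2 mm from its middle and slid it in 92 mm with almost no contact force. I then let it go, and its tail sagged about 8 mm.
- **Second hold:** I gripped it 24 mm from the tail end, lifted it level and pushed it on in small steps. The stop was felt at about 185 mm deep. I pushed to about 16 N along the bore, roughly 15 N on the stop plus friction; the highest single reading was 16.1 N. The rod sank about 4 to 4.5 mm from first contact.
- **Last checks:** After release the wrist camera put the tail 61 mm out of the mouth, so the nose is 189 mm deep, the same as under the push. That estimate is good to about 2 mm. The gripper was clear, with about 0 N on the wrist.
- **Bystanders:** I did not touch the wrench, tape or bin, and the wrench looks unmoved in the last picture. I did not measure the three again at the end.
- **Slips and disagreements:**
    - One move while looking for the housing went the wrong way in y, through free air.
    - The trained network missed the rod twice in the top camera, so the rod was measured with the scene and wrist cameras.
    - The sag fits from single cameras ranged from 5 to 22 mm, so I used the combined 8 mm.
    - Just before release the direct force reading was 15.4 N, while the wrist moment suggested about 17 N.

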